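# Tidy the studio cart: brushes, jars and the twist-lock pot

## Robot

A 6-joint arm with a two-finger parallel gripper is mounted at the origin on the work surface. World frame = base frame: x ahead of the robot, y to its left, z up, the work surface at z = 0. Lengths are in mm, angles in rad, forces in N, time in s.
With the tool pointing down it reaches from about 350 to 850 mm from the base axis. Payload 8.1 kg.
Tool frame: the origin (TCP) lies midway between the tips of the shut fingers; the grasp point (between the pads) lies 19 mm behind it; z points along the fingers, y is the line along which they close (so a half turn about z gives the same grasp; the last joint's range is limited). The gripper opens to 93 mm and grips with 3 to 60 N. Pads are 15 mm wide; open, the fingers measure 128 mm over their backs; the gripper's body (75 mm by 188 mm) begins 65 mm behind the grasp point.
Start: joints at [1.055, 0.13, 1.488, -0, 1.523, -0.085], TCP at [250.539, 545.193, 218.635] pointing down, gripper open.
Joint ranges: [-2.96, 2.96], [-0.89, 2.26], [0.02, 2.5], [-1.34, 4.48], [0, 2.73], [-2.66, 2.66]. Speed limits (rad/s): [2.39, 2.39, 2.79, 3.14, 3.14, 3.14].

## Interface

Orientations are given as [roll, pitch, yaw] about the fixed x, y, z axes, in that order (R = Rz(yaw) Ry(pitch) Rx(roll)).
In Python, from cell import read_state, eyes, bot gives the robot as it stands.
- The arm moves only by the shell command python3 -m jog 'ROWS' [OPENING]. ROWS is JSON, a list of rows, each an object with "translation": the shift along the world's x, y, z normalised to -1 to 1, where 1 is 0.3 m, a list of three; "dr": the turn, a rotation vector about the world's x, y, z normalised to -1 to 1, where 1 is 180 degrees, a list of three. In form: [{"translation": [dx, dy, dz], "dr": [rx, ry, rz]}, ...]. A call has 1 to 12 rows; each row is the pose to reach, as a shift and turn from the pose commanded when the call began, turning the shorter way round; what a row does not reach only later rows make up. A row lasts 1/10 s, in which the tool goes at most 50 mm and 8.59 degrees, less where a joint would pass 70% of its speed; a pose out of reach is approached as far as the arm can. A call with a number of a shift or a turn outside -1 to 1 is refused whole. A call with a gripper value outside its range is refused whole. OPENING is the opening, from -1 (shut) to 1 (fully open), set as the call begins (- or left out, the last holds). The fingers move at their own pace and stop on an object; the grip force is fixed at half the most. Time passes only in rows, so rows that repeat a pose let the fingers close. It gives the time, the measured TCP pose, the force, the opening and the grip force at its end, in the units of the state.
- read_state(): the state, without advancing time (a new reading comes with each control period).
- eyes.get_image(name): name is "side" or "top" or "wrist"; returns a dict with "img" (400x640x3 uint8, red, green, blue), "range_z" (400x640 float32, mm along the optical axis (not along the pixel's ray), 0 where there is no reading), "K" (3x3 intrinsics, pixels), "k1" (the pictures are not rectified: a ray, as slopes to the right and down, at radius r is drawn at 1 + k1 r^2 times it, then the intrinsics apply), "cam_to_world" (4x4, takes a point from camera to world coordinates). Camera axes: x right, y up, looking along -z (the intrinsics and any distortion apply to the point x, -y, -z); pixel columns grow to the right and rows downward; lengths in mm; the calibration is good to about 2 mm. A picture is of the moment at which its call begins.
- bot.hand_in(): hands the job in; it is judged then, once.
The state is a dict: "time_s": time; "joint_pos": joint angles; "joint_velocities": joint speeds; "joint_efforts": joint torques, N m; "position": TCP position; "tcp_rot": TCP orientation; "contact_force": force on the tool from outside, world axes, zero at the start; "moment": the same for the moment, N m; "gripper_width": finger opening in mm; "gripper_force": force on a finger pad.
Only numpy, scipy, OpenCV 4.12 (cv2) and the standard library are available. Lean on these libraries where they do the work, as an engineer would, in place of code of your own. Each camera call takes 0.05 s, during which the arm holds its last target. There are 200 camera calls.

## Task

Clear up the painting things: lay both loose brushes flat on the floor of the oblong brush tray and stand both small glass jars upright on the floor of the square tray, without dropping or tipping them. Take the upper pot off the twist-lock stack (lift it just a touch, turn it about an eighth of a turn or a bit more so that its ears come clear of the hooks, then lift) and stand it in the middle of the round dish. The lower pot must stay standing where it is and not be lifted along with the upper one.

Things in the scene. Friction and masses are not known exactly. Their poses are not given: they have to be found in the camera images.
- wide_brush: The wider flat paint brush lying flat, 145 mm long, 12 mm thick. Origin on its underside, on the centre line; x runs along the brush towards the bristles. Wooden handle 16 mm wide from x = -80 to +10 mm, steel ferrule 36 mm wide from +10 to +30, stiff pale bristles 34 mm wide from +30 to +65. Grip the handle near x = -10 mm; 50 g.
- narrow_brush: The narrower flat paint brush lying flat, 145 mm long, 12 mm thick. Origin on its underside, on the centre line; x runs along the brush towards the bristles. Wooden handle 16 mm wide from x = -80 to +10 mm, steel ferrule 22 mm wide from +10 to +30, stiff pale bristles 20 mm wide from +30 to +65. Grip the handle near x = -10 mm; 50 g.
- short_jar: The shorter, wider glass jar with a brass screw cap, rigid, round, 44 mm in diameter, 52 mm tall, standing upright. Origin at the centre of its underside, z up; about 120 g.
- tall_jar: The taller, slimmer glass jar with a brass screw cap, rigid, round, 38 mm in diameter, 66 mm tall, standing upright. Origin at the centre of its underside, z up; about 120 g.
- upper_pot: Upper pot: white, 58 mm tall, 60 g, origin centre underside. Foot 43 mm wide, 8 high; above it a round wall 52 wide. Ears at +x and -x, 12 mm wide, heights 8-13 mm, 34 mm out. Starts 22 mm above the lower pot's underside, foot in its mouth, ears under its hooks: rises only 4 mm. Turns freely raised 2 mm; turned over 0.5 rad either way (0.8 is ample) it is free. Grip the wall above the hooks.
- lower_pot: Lower pot: black, 400 g, loose on the table; it must stay. Origin at the centre of its underside, z up. 60 mm in diameter, rim 30 mm high, mouth 46 mm wide. Two hooks at its +x and -x sides, 14 mm wide, stand out to 42 mm from the axis, rise to 44 mm, and overhang inwards to 29 mm from the axis, 39 mm above its underside.
- brush_tray: Black oblong tray, fixed, 130 mm (its x) by 210 mm (its y), walls 15 mm high and 4.5 mm thick, floor 4.5 mm thick. Origin at the centre of its underside.
- jar_tray: Square pale wooden tray, fixed, 130 by 130 mm, walls 18 mm high and 4.5 mm thick, floor 4.5 mm thick. Origin at the centre of its underside, x and y along its sides.
- dish: Round white ceramic dish, fixed, 116 mm across the rim, 14 mm high, flat inner floor about 90 mm across, 5 mm above the table. Origin at the centre of its underside.
Not all that is in view belongs to the job. There is more than one size of the upper_pot; the one meant has the size given above. Leave any orange look-alike of the wide_brush alone.

How it is judged:
By the outcome, as a careful person would: the job done as asked, in the order asked, and still so for the second after the job is handed in, with the robot touching nothing.
It also fails if it takes over 128 s, if anything falls off the work surface, if the arm or the gripper's body presses on something with over 40 N, if the wrist force passes 120 N, or if a joint passes its speed limit or range.

## Working session

There is one attempt and no reset: what is moved stays moved. The work goes in short steps, Python scripts to look and compute and a shell command to move; the robot and the scene stay as the last step left them, time stands still between calls to the robot, and variables do not carry over. Pictures are saved under pics/ and viewed, at most 14 in all, crops included, and the job is handed in when it is done.

```bash
ls; mkdir -p pics; cat > h.py <<'E'
import numpy as np, cv2
from cell import read_state, eyes, bot
def grab(n,tag):
    d=eyes.get_image(n); np.savez(f'pics/{tag}.npz',**{k:np.array(v) for k,v in d.items()})
    cv2.imwrite(f'pics/{tag}.png',d['img'][:,:,::-1]); return d
def load(tag): return dict(np.load(f'pics/{tag}.npz'))
def ray(d,uv):
    K=d['K'];uv=np.atleast_2d(np.array(uv,float)); k=float(d['k1'])
    p=np.c_[(uv[:,0]-K[0,2])/K[0,0],(uv[:,1]-K[1,2])/K[1,1]]
    q=p.copy()
    for _ in range(20): q=p/(1+k*(q**2).sum(1,keepdims=True))
    M=d['cam_to_world']; r=np.c_[q[:,0],-q[:,1],-np.ones(len(q))]
    return M[:3,3], r@M[:3,:3].T
def onplane(d,uv,z):
    o,r=ray(d,uv); return o+r*((z-o[2])/r[:,2])[:,None]
def pts(d):
    v,u=np.mgrid[0:400,0:640]; o,r=ray(d,np.c_[u.ravel(),v.ravel()])
    P=o+r*d['range_z'].ravel()[:,None]; P[d['range_z'].ravel()==0]=np.nan
    return P.reshape(400,640,3)
E
python3 - <<'E'
from h import *
for n in ['top','side','wrist']:
    d=grab(n,n+'0'); print(n,d['K'][0,0],d['k1'],d['cam_to_world'].round(2).tolist(),(d['range_z']>0).mean())
s=read_state();print(s)
E
```

```text
pics
top 370.42775232502294 -0.04734129660961511 [[0.05, 0.97, -0.22, 268.32], [-1.0, 0.05, -0.02, -15.09], [-0.0, 0.22, 0.97, 972.81], [0.0, 0.0, 0.0, 1.0]] 0.9959765625
side 504.04555858320765 0.05415220369617931 [[0.99, 0.08, -0.07, 383.15], [-0.1, 0.65, -0.75, -838.3], [-0.02, 0.76, 0.65, 770.16], [0.0, 0.0, 0.0, 1.0]] 0.995921875
wrist 312.18058093978044 -0.0364915744247997 [[0.42, -0.87, -0.25, 181.99], [0.91, 0.4, 0.12, 577.12], [-0.0, -0.27, 0.96, 384.76], [0.0, 0.0, 0.0, 1.0]] 0.99591796875
{'time_s': 0.15, 'joint_pos': array([ 1.05459173e+00,  1.31007417e-01,  1.48900920e+00,  1.28934212e-05,
        1.52302046e+00, -8.54195405e-02]), 'joint_velocities': array([-0.00216708, -0.00094645, -0.00350159, -0.00086897, -0.00075264,
       -0.00015901]), 'joint_efforts': array([ 8.25376701e-04, -5.60469174e+01, -4.92339921e+01,  7.69005460e-02,
        3.05883167e-02, -1.45461245e-04]), 'position': array([250.31900942, 544.80621672, 217.82758918]), 'tcp_rot': array([-3.14015459e+00, -1.36063398e-04,  2.71080688e+00]), 'contact_force': array([0.03075279, 0.65215482, 0.42072725]), 'moment': array([ 0.0318659 , -0.00144202, -0.00717974]), 'gripper_force': 0.0, 'gripper_width': 93.12248661569782}
```

View pics/top0.png

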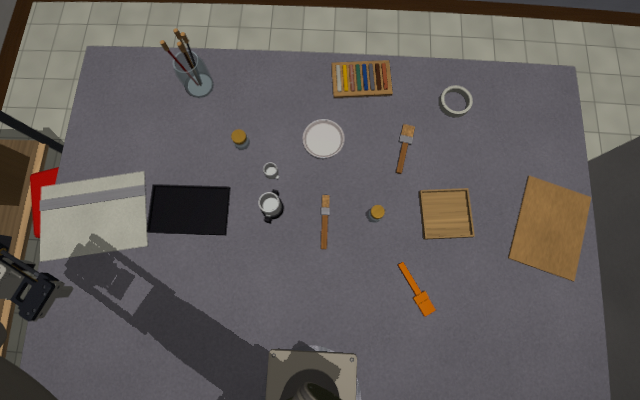

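View pics/side0.png

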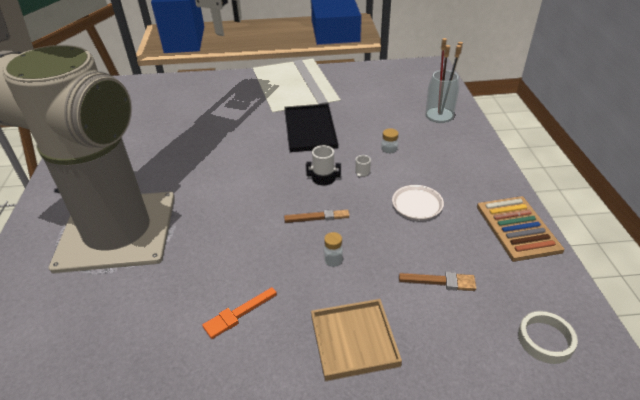

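The top view shows these items:
- Wide brush at (405,150), narrow brush at (325,222), orange look-alike at (416,290).
- Jars at (239,138) and (377,212).
- Pot stack at (270,206), with a small look-alike pot at (271,170).
- Brush tray at (189,210), jar tray at (446,213), dish at (323,138).

The side view agrees with this.

```bash
cat > m.py <<'E'
from h import *
def comps(tag,zmin=5,zmax=120,minA=25):
    d=load(tag);P=pts(d);x,y,z=P[...,0],P[...,1],P[...,2]
    tab=(abs(z)<15)&(x>150)&(x<850)&(abs(y)<650)
    A=np.c_[x[tab],y[tab],np.ones(tab.sum())];c=np.linalg.lstsq(A,z[tab],rcond=None)[0]
    for _ in range(3):
        r=z[tab]-A@c; k=abs(r)<4; c=np.linalg.lstsq(A[k],z[tab][k],rcond=None)[0]
    h=z-(c[0]*x+c[1]*y+c[2]); print(tag,'plane',c.round(4),'sd',np.std((z[tab]-A@c)[k]).round(2))
    m=((h>zmin)&(h<zmax)&(x>330)&(x<850)&(abs(y)<500)).astype(np.uint8)
    n,L,st,ce=cv2.connectedComponentsWithStats(m)
    for i in range(1,n):
        if st[i,4]<minA: continue
        q=P[L==i];hh=h[L==i];top=q[hh>np.percentile(hh,97)-4]
        rc=cv2.minAreaRect(q[:,:2].astype(np.float32))
        col=d['img'][L==i].mean(0).round()
        print(ce[i].round(),st[i,4],'rect',np.round(rc[0]),np.round(rc[1]),round(rc[2]),'h97',np.percentile(hh,[50,97]).round(1),'topc',np.median(top[:,:2],0).round(1),np.ptp(top[:,:2],axis=0).round(),col)
    return d,P,h,L
if __name__=='__main__':
    for t in ['top0','side0']: comps(t)
E
python3 m.py
```

```text
top0 plane [-1.00e-04 -8.00e-04 -1.08e-01] sd 1.71
[184.  64.] 199 rect [825. 379.] [58. 38.] 64 h97 [ 91.5 117.9] topc [825.5 382.6] [43. 50.] [66. 63. 64.]
[197.  80.] 791 rect [803. 360.] [46. 84.] 34 h97 [ 76.9 118.1] topc [792.8 347.9] [61. 67.] [83. 89. 91.]
[360.  88.] 1000 rect [ 829. -103.] [ 56. 171.] 5 h97 [14.8 21.7] topc [832.4 -93.3] [ 45. 144.] [112.  89.  58.]
[456. 101.] 461 rect [ 798. -370.] [90. 91.] 36 h97 [22.  26.6] topc [ 796.1 -369.9] [91. 89.] [111. 110. 102.]
[322. 137.] 784 rect [667.   2.] [112. 114.] 50 h97 [ 7.3 15.6] topc [673.5   1.3] [114. 114.] [162. 157. 154.]
[404. 145.] 410 rect [ 649. -222.] [ 36. 143.] 77 h97 [11.3 15.1] topc [ 657.8 -220.5] [138.  48.] [120.  92.  64.]
[240. 139.] 282 rect [646. 226.] [40. 42.] 5 h97 [50.  54.6] topc [646.8 226.5] [37. 39.] [107.  89.  53.]
[271. 170.] 190 rect [562. 136.] [36. 33.] 7 h97 [18.9 42.3] topc [561.4 136.2] [36. 32.] [122. 122. 119.]
[189. 207.] 1119 rect [449. 352.] [132. 214.] 1 h97 [ 9.  16.9] topc [449.6 347.3] [134. 214.] [23. 22. 24.]
[271. 205.] 548 rect [462. 125.] [53. 79.] 54 h97 [37.7 80
[... 2339 characters left out ...]
[34. 35.] [133. 119.  95.]
[443. 280.] 807 rect [ 648. -223.] [ 39. 143.] 77 h97 [10.5 13.4] topc [ 664.3 -224.3] [141.  52.] [156. 123.  93.]
[273. 292.] 26 rect [ 333. -219.] [13.  6.] 88 h97 [10.6 13.4] topc [ 332.4 -218.9] [ 6. 13.] [191. 101.  52.]
[356. 344.] 2197 rect [ 470. -335.] [132. 134.] 5 h97 [11.  19.7] topc [ 470.5 -361.5] [141. 142.] [157. 128.  91.]
[548. 337.] 1380 rect [ 797. -371.] [90. 90.] 6 h97 [21.6 25.9] topc [ 802.1 -376.8] [89. 90.] [158. 155. 142.]
[337. 323.] 25 rect [ 445. -300.] [23.  8.] 73 h97 [5.5 7.2] topc [ 445.6 -299.9] [11. 21.] [201. 162. 114.]
[358. 341.] 116 rect [ 478. -343.] [24. 50.] 17 h97 [5.7 7.6] topc [ 476.8 -340.2] [29. 48.] [192. 155. 109.]
```

```bash
cat > m2.py <<'E'
from m import *
C=[]
for t in ['top0','side0']:
    d,P,h,L=comps(t,minA=10**6); x,y=P[...,0],P[...,1]
    for nm,c,r in [('wide',(649,-222),95),('narrow',(434,-14),95)]:
        m=(h>5)&(h<25)&(np.hypot(x-c[0],y-c[1])<r); q=P[m][:,:2]
        g=q.mean(0);u=np.linalg.svd(q-g,full_matrices=False)[2][0];u*=np.sign(u[0]);
        s=(q-g)@u; w=(q-g)@[-u[1],u[0]]
        lo,hi=np.percentile(s,[.5,99.5])
        hm=s<lo+75   # handle only
        k=np.polyfit(s[hm],w[hm],1); 
        u2=u+k[0]*np.array([-u[1],u[0]]);ang=np.degrees(np.arctan2(u2[1],u2[0]))
        width=[np.ptp(np.percentile(w[(s>a)&(s<a+15)],[3,97])).round() for a in np.arange(lo,hi-10,15)]
        s0=lo+70; grip=g+u*s0+np.array([-u[1],u[0]])*(k[0]*s0+k[1])
        print(nm,'len',round(hi-lo),'ang',ang.round(1),'grip',grip.round(1),'widths',width,'h',np.median(h[m&(h>8)]).round(1))
    for nm,c,r,z in [('brushtray',(449,352),135,(10,25)),('jartray',(472,-335),105,(13,25)),('dish',(667,2),75,(10,25))]:
        m=(h>z[0])&(h<z[1])&(np.hypot(x-c[0],y-c[1])<r); q=P[m][:,:2].astype(np.float32)
        rc=cv2.minAreaRect(q); print(nm,np.round(rc[0],1),np.round(rc[1],1),round(rc[2],1))
    v=d['img'].max(2)
    m=(h>35)&(h<52)&(v<70)&(np.hypot(x-462,y-125)<50)&(np.hypot(x-462,y-125)>26); q=P[m][:,:2]
    n,LL,st,ce=cv2.connectedComponentsWithStats(m.astype(np.uint8))
    for i in range(1,n):
        if st[i,4]>4: q=P[LL==i]; print('hook',ce[i].round(),st[i,4],q.mean(0).round(1))
    o=[(271,190),(345,165)][t=='side0']
    cv2.imwrite(f'pics/crop_{t}.png',cv2.resize(d['img'][o[1]-40:o[1]+40,o[0]-50:o[0]+50,::-1],None,fx=5,fy=5,interpolation=cv2.INTER_CUBIC))
cv2.imwrite('pics/crops.png',np.hstack([cv2.resize(cv2.imread(f'pics/crop_{t}.png'),(400,320)) for t in ['top0','side0']]))
E
python3 m2.py
```

```text
top0 plane [-1.00e-04 -8.00e-04 -1.08e-01] sd 1.71
wide len 142 ang -14.3 grip [ 646.5 -223.9] widths [np.float64(15.0), np.float64(19.0), np.float64(15.0), np.float64(14.0), np.float64(23.0), np.float64(22.0), np.float64(34.0), np.float64(31.0), np.float64(32.0)] h 11.5
narrow len 142 ang 1.9 grip [432.5 -12. ] widths [np.float64(16.0), np.float64(13.0), np.float64(13.0), np.float64(14.0), np.float64(13.0), np.float64(16.0), np.float64(19.0), np.float64(19.0), np.float64(19.0)] h 11.4
brushtray [448.6 351.8] [132.3 213.9] 1.1
jartray [ 471.2 -335. ] [131.3 132.2] 5.5
dish [666.8   1.8] [112.4 114.3] 49.9
hook [274. 191.] 19 [499.8 119.1  43.2]
hook [267. 218.] 24 [428.3 133.8  43. ]
side0 plane [-0.0009  0.0001  0.0453] sd 1.55
wide len 142 ang -11.3 grip [ 646.3 -225.3] widths [np.float64(17.0), np.float64(15.0), np.float64(15.0), np.float64(16.0), np.float64(15.0), np.float64(20.0), np.float64(36.0), np.float64(33.0), np.float64(32.0)] h 10.8
narrow len 142 ang 0.8 grip [431.3 -16.2] widths [np.float64(17.0), np.float64(17.0), np.float64(17.0), np.float64(14.0), np.float64(17.0), np.float64(17.0), np.float64(22.0), np.float64(21.0), np.float64(19.0)] h 11.4
brushtray [446.7 352.5] [130.2 220.9] 1.1
jartray [ 470.5 -335.1] [131.7 134. ] 5.3
dish [665.1   1.8] [114.9 115.7] 18.2
hook [308. 164.] 23 [427.1 130.6  42.3]
hook [338. 165.] 23 [497.9 117.   42. ]
```

View pics/crops.png

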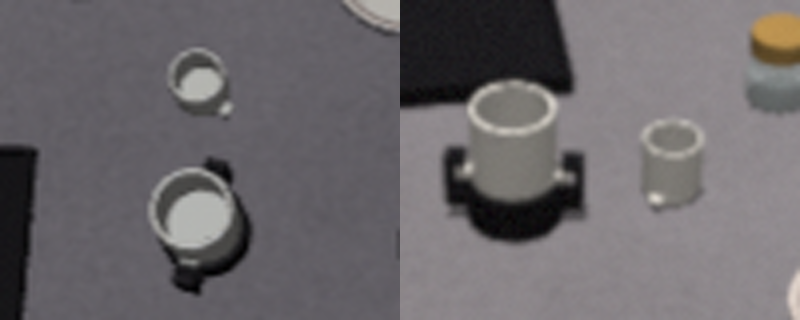

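Two pots could be the upper pot. The one in the stack at top px (271,205) is about 50 mm across and its top is at 80 mm, which is 22 + 58. The loose one at (271,170) is only about 36 mm across and 42 mm tall. The stack pot matches, and the crop shows its ears under the hooks. For the wide brush I'll take the brown one at (405,150), with its 34 mm bristles; the orange one at (416,290) stays put.

Moving over the wide brush.

```bash
python3 -m jog '[{"translation":[0.5,-1,0],"dr":[0,0,0]},{"translation":[0.5,-1,0],"dr":[0,0,0]},{"translation":[0.5,-1,0],"dr":[0,0,0]},{"translation":[0.5,-1,0],"dr":[0,0,0]},{"translation":[0.5,-1,0],"dr":[0,0,0]},{"translation":[0.5,-1,0],"dr":[0,0,0]},{"translation":[0.5,-1,0],"dr":[0,0,0]}]' 0.3
python3 -m jog '[{"translation":[0.5,-1,0],"dr":[0,0,0]},{"translation":[0.5,-1,0],"dr":[0,0,0]},{"translation":[0.5,-1,0],"dr":[0,0,0]},{"translation":[0.5,-1,0],"dr":[0,0,0]},{"translation":[0.5,-1,0],"dr":[0,0,0]},{"translation":[0.5,-1,0],"dr":[0,0,0]},{"translation":[0.5,-1,0],"dr":[0,0,0]}]'
python3 -m jog '[{"translation":[0.32,-0.566,-0.4],"dr":[0,0,0.065]},{"translation":[0.32,-0.566,-0.4],"dr":[0,0,0.065]},{"translation":[0.32,-0.566,-0.4],"dr":[0,0,0.065]},{"translation":[0.32,-0.566,-0.4],"dr":[0,0,0.065]},{"translation":[0.32,-0.566,-0.4],"dr":[0,0,0.065]},{"translation":[0.32,-0.566,-0.4],"dr":[0,0,0.065]}]'
python3 - <<'E'
from h import *
d=grab('wrist','w1');print(read_state()['position'])
E
```

```text
time_s: 0.85
position: [401.2, 242.5, 218.5]
tcp_rot: [-3.141, 0.0, 2.71]
contact_force: [0.7, 0.4, 0.2]
gripper_width: 60.3
gripper_force: 0.0
time_s: 1.55
position: [551.1, -57.8, 218.2]
tcp_rot: [-3.141, -0.0, 2.709]
contact_force: [0.2, 0.3, -0.0]
gripper_width: 60.4
gripper_force: 0.0
time_s: 2.15
position: [644.7, -226.9, 93.6]
tcp_rot: [3.141, -0.006, 2.912]
contact_force: [-1.7, 0.9, -0.0]
gripper_width: 60.4
gripper_force: 0.0
[ 645.13923549 -225.43779423   95.60269901]
```

View pics/w1.png

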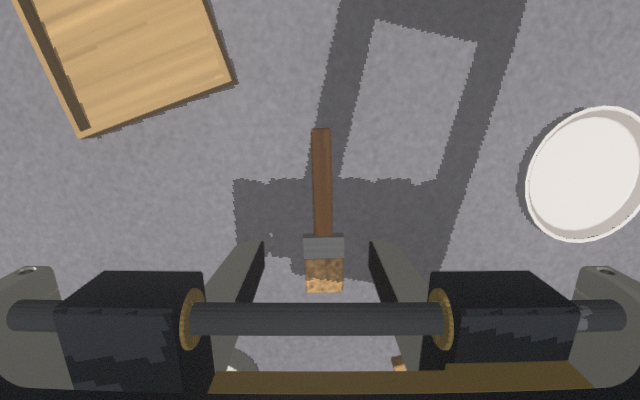

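The wrist view shows the wide brush centred between the fingers at (322,210), aligned with the tool. Now I descend and grip.

```bash
python3 -m jog '[{"translation":[0,0,-0.12],"dr":[0,0,0]},{"translation":[0,0,-0.2],"dr":[0,0,0]},{"translation":[0,0,-0.26],"dr":[0,0,0]},{"translation":[0,0,-0.29],"dr":[0,0,0]},{"translation":[0,0,-0.31],"dr":[0,0,0]},{"translation":[0,0,-0.316],"dr":[0,0,0]},{"translation":[0,0,-0.316],"dr":[0,0,0]},{"translation":[0,0,-0.316],"dr":[0,0,0]}]'
python3 -m jog '[{"translation":[0,0,0],"dr":[0,0,0]},{"translation":[0,0,0],"dr":[0,0,0]},{"translation":[0,0,0],"dr":[0,0,0]},{"translation":[0,0,0],"dr":[0,0,0]},{"translation":[0,0,0],"dr":[0,0,0]},{"translation":[0,0,0],"dr":[0,0,0]},{"translation":[0,0,0],"dr":[0,0,0]},{"translation":[0,0,0],"dr":[0,0,0]}]' -0.95
```

```text
time_s: 3.0
position: [647.4, -225.0, 5.2]
tcp_rot: [-3.141, 0.002, 2.915]
contact_force: [-0.5, -0.6, 0.3]
gripper_width: 60.5
gripper_force: 0.0
time_s: 3.8
position: [646.5, -224.5, 3.8]
tcp_rot: [3.141, -0.0, 2.915]
contact_force: [0.1, 0.1, 0.4]
gripper_width: 15.7
gripper_force: 29.8
```

```bash
python3 -m jog '[{"translation":[0,0,0.1],"dr":[0,0,0]},{"translation":[0,0,0.25],"dr":[0,0,0]},{"translation":[0,0,0.4],"dr":[0,0,0]},{"translation":[0,0,0.5],"dr":[0,0,0]},{"translation":[0,0,0.5],"dr":[0,0,0]}]'
python3 -m jog '[{"translation":[-0.04,0.1,0],"dr":[0,0,-0.02]},{"translation":[-0.09,0.24,0],"dr":[0,0,-0.05]},{"translation":[-0.15,0.39,0],"dr":[0,0,-0.09]},{"translation":[-0.21,0.54,0],"dr":[0,0,-0.13]},{"translation":[-0.27,0.69,0],"dr":[0,0,-0.17]},{"translation":[-0.33,0.84,0],"dr":[0,0,-0.2]},{"translation":[-0.373,0.96,0],"dr":[0,0,-0.211]}]'
python3 -m jog '[{"translation":[-0.06,0.15,0],"dr":[0,0,-0.04]},{"translation":[-0.12,0.3,0],"dr":[0,0,-0.08]},{"translation":[-0.18,0.45,0],"dr":[0,0,-0.12]},{"translation":[-0.24,0.6,0],"dr":[0,0,-0.16]},{"translation":[-0.3,0.75,0],"dr":[0,0,-0.19]},{"translation":[-0.34,0.87,-0.05],"dr":[0,0,-0.211]},{"translation":[-0.372,0.963,-0.15],"dr":[0,0,-0.211]},{"translation":[-0.372,0.963,-0.25],"dr":[0,0,-0.211]},{"translation":[-0.372,0.963,-0.25],"dr":[0,0,-0.211]},{"translation":[-0.372,0.963,-0.25],"dr":[0,0,-0.211]}]'
python3 - <<'E'
from h import *
d=grab('wrist','w2');t=grab('top','t2');print(read_state()['position'])
E
```

```text
time_s: 4.3
position: [649.9, -226.0, 161.2]
tcp_rot: [-3.14, 0.01, 2.915]
contact_force: [1.4, -0.5, -0.5]
gripper_width: 15.9
gripper_force: 29.8
time_s: 5.0
position: [532.6, 65.5, 152.5]
tcp_rot: [-3.14, -0.001, 2.249]
contact_force: [0.2, 0.5, -0.7]
gripper_width: 15.6
gripper_force: 29.8
time_s: 6.0
position: [422.2, 351.4, 77.9]
tcp_rot: [-3.139, 0.002, 1.589]
contact_force: [1.1, -0.7, 0.5]
gripper_width: 15.6
gripper_force: 29.8
[424.18072892 352.27765082  80.38965132]
```

View pics/w2.png

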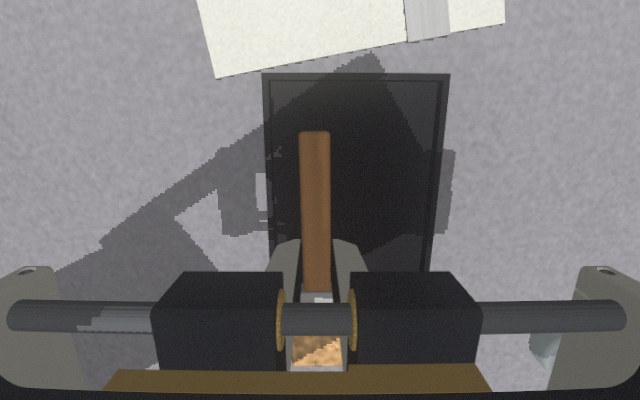

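The wide brush is held over the tray and parallel to it, with the handle at (315,200). Lowering it and opening slightly to about 22 mm.

```bash
python3 -m jog '[{"translation":[0,0,-0.08],"dr":[0,0,0]},{"translation":[0,0,-0.15],"dr":[0,0,0]},{"translation":[0,0,-0.2],"dr":[0,0,0]},{"translation":[0,0,-0.22],"dr":[0,0,0]},{"translation":[0,0,-0.231],"dr":[0,0,0]},{"translation":[0,0,-0.233],"dr":[0,0,0]},{"translation":[0,0,-0.233],"dr":[0,0,0]},{"translation":[0,0,-0.233],"dr":[0,0,0]},{"translation":[0,0,-0.233],"dr":[0,0,0]}]'
python3 -m jog '[{"translation":[0,0,0],"dr":[0,0,0]},{"translation":[0,0,0],"dr":[0,0,0]},{"translation":[0,0,0],"dr":[0,0,0]},{"translation":[0,0,0],"dr":[0,0,0]}]' -0.5
python3 -m jog '[{"translation":[0,0,0.05],"dr":[0,0,0]},{"translation":[0,0,0.15],"dr":[0,0,0]},{"translation":[0,0,0.3],"dr":[0,0,0]},{"translation":[0,0,0.45],"dr":[0,0,0]},{"translation":[0,0,0.45],"dr":[0,0,0]}]'
```

```text
time_s: 7.0
position: [423.4, 352.6, 9.5]
tcp_rot: [3.141, -0.001, 1.589]
contact_force: [0.1, -0.6, -1.2]
gripper_width: 15.6
gripper_force: 29.8
time_s: 7.4
position: [423.1, 352.3, 9.0]
tcp_rot: [3.142, -0.0, 1.589]
contact_force: [0.0, 0.3, 0.6]
gripper_width: 23.0
gripper_force: 0.0
time_s: 7.9
position: [427.1, 355.1, 153.4]
tcp_rot: [3.13, -0.007, 1.589]
contact_force: [-0.1, 1.5, 0.1]
gripper_width: 23.1
gripper_force: 0.0
```

```bash
python3 -m jog '[{"translation":[0,-0.1,0],"dr":[0,0,0.04]},{"translation":[0,-0.25,0],"dr":[0,0,0.08]},{"translation":[0.01,-0.4,0],"dr":[0,0,0.12]},{"translation":[0.01,-0.5,0],"dr":[0,0,0.16]},{"translation":[0.015,-0.61,0],"dr":[0,0,0.2]},{"translation":[0.015,-0.61,0],"dr":[0,0,0.24]},{"translation":[0.015,-0.61,0],"dr":[0,0,0.25]}]' 0.3
python3 -m jog '[{"translation":[0,-0.1,0],"dr":[0,0,0.04]},{"translation":[0,-0.25,0],"dr":[0,0,0.08]},{"translation":[0.01,-0.4,0],"dr":[0,0,0.12]},{"translation":[0.01,-0.5,-0.1],"dr":[0,0,0.16]},{"translation":[0.015,-0.61,-0.2],"dr":[0,0,0.2]},{"translation":[0.015,-0.61,-0.2],"dr":[0,0,0.24]},{"translation":[0.015,-0.61,-0.2],"dr":[0,0,0.252]},{"translation":[0.015,-0.61,-0.2],"dr":[0,0,0.252]},{"translation":[0.015,-0.61,-0.2],"dr":[0,0,0.252]},{"translation":[0.015,-0.61,-0.2],"dr":[0,0,0.252]}]'
python3 - <<'E'
from h import *
d=grab('wrist','w3');t=grab('top','t3');print(read_state()['position'])
cv2.imwrite('pics/v3.png',np.hstack([cv2.resize(d['img'],(480,300)),cv2.resize(t['img'][150:270,130:258],(320,300))])[:,:,::-1])
E
```

```text
time_s: 8.6
position: [427.8, 168.2, 144.8]
tcp_rot: [3.141, 0.001, 2.377]
contact_force: [-0.1, -0.0, -0.6]
gripper_width: 60.6
gripper_force: 0.0
time_s: 9.6
position: [432.4, -13.5, 84.4]
tcp_rot: [-3.141, 0.001, -3.117]
contact_force: [-0.6, 0.1, -0.6]
gripper_width: 60.5
gripper_force: 0.0
[432.24645281 -13.48398451  84.27906303]
```

View pics/v3.png

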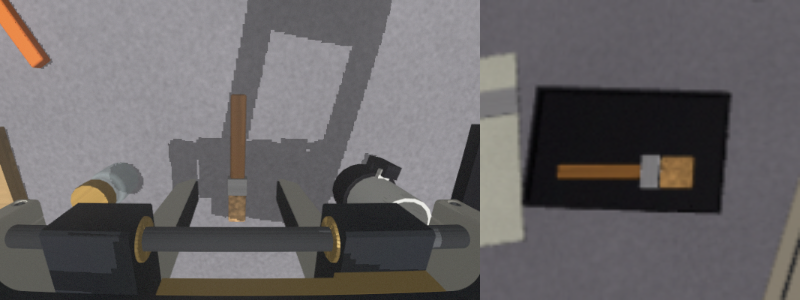

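The wide brush lies flat in the tray. The narrow brush is centred at (237,150) between the fingers, so I grip it, lift it and carry it over.

```bash
python3 -m jog '[{"translation":[0,0,-0.1],"dr":[0,0,0]},{"translation":[0,0,-0.18],"dr":[0,0,0]},{"translation":[0,0,-0.23],"dr":[0,0,0]},{"translation":[0,0,-0.255],"dr":[0,0,0]},{"translation":[0,0,-0.267],"dr":[0,0,0]},{"translation":[0,0,-0.267],"dr":[0,0,0]},{"translation":[0,0,-0.267],"dr":[0,0,0]}]'
python3 -m jog '[{"translation":[0,0,0],"dr":[0,0,0]},{"translation":[0,0,0],"dr":[0,0,0]},{"translation":[0,0,0],"dr":[0,0,0]},{"translation":[0,0,0],"dr":[0,0,0]},{"translation":[0,0,0],"dr":[0,0,0]},{"translation":[0,0,0],"dr":[0,0,0]},{"translation":[0,0,0],"dr":[0,0,0]},{"translation":[0,0,0],"dr":[0,0,0]}]' -0.95
python3 -m jog '[{"translation":[0,0,0.1],"dr":[0,0,0]},{"translation":[0,0,0.25],"dr":[0,0,0]},{"translation":[0,0,0.4],"dr":[0,0,0]},{"translation":[0,0,0.5],"dr":[0,0,0]},{"translation":[0,0,0.5],"dr":[0,0,0]}]'
python3 -m jog '[{"translation":[0.01,0.08,0],"dr":[0,0,-0.04]},{"translation":[0.02,0.16,0],"dr":[0,0,-0.08]},{"translation":[0.03,0.25,0],"dr":[0,0,-0.12]},{"translation":[0.045,0.35,0],"dr":[0,0,-0.16]},{"translation":[0.06,0.47,0],"dr":[0,0,-0.2]},{"translation":[0.077,0.61,0],"dr":[0,0,-0.24]},{"translation":[0.077,0.61,0],"dr":[0,0,-0.25]}]'
python3 -m jog '[{"translation":[0.01,0.08,0],"dr":[0,0,-0.04]},{"translation":[0.02,0.16,0],"dr":[0,0,-0.08]},{"translation":[0.03,0.25,0],"dr":[0,0,-0.12]},{"translation":[0.045,0.35,0],"dr":[0,0,-0.16]},{"translation":[0.06,0.47,0],"dr":[0,0,-0.2]},{"translation":[0.077,0.61,-0.1],"dr":[0,0,-0.24]},{"translation":[0.077,0.61,-0.25],"dr":[0,0,-0.252]},{"translation":[0.077,0.61,-0.25],"dr":[0,0,-0.252]},{"translation":[0.077,0.61,-0.25],"dr":[0,0,-0.252]},{"translation":[0.077,0.61,-0.25],"dr":[0,0,-0.252]}]'
```

```text
time_s: 10.4
position: [432.8, -13.8, 4.7]
tcp_rot: [-3.141, 0.001, -3.117]
contact_force: [0.6, 0.2, 0.3]
gripper_width: 60.4
gripper_force: 0.0
time_s: 11.2
position: [432.0, -13.7, 3.8]
tcp_rot: [3.142, -0.0, -3.117]
contact_force: [-0.4, 0.9, 0.6]
gripper_width: 15.5
gripper_force: 30.0
time_s: 11.7
position: [435.3, -14.2, 159.3]
tcp_rot: [-3.14, 0.009, -3.117]
contact_force: [0.0, 0.0, -0.8]
gripper_width: 15.5
gripper_force: 30.0
time_s: 12.4
position: [454.4, 173.2, 152.5]
tcp_rot: [-3.141, -0.002, 2.379]
contact_force: [-0.2, -0.4, -0.6]
gripper_width: 15.6
gripper_force: 30.0
time_s: 13.4
position: [479.2, 352.3, 80.6]
tcp_rot: [3.14, -0.001, 1.59]
contact_force: [0.1, 0.6, -0.4]
gripper_width: 15.6
gripper_force: 30.0
```

```bash
python3 -m jog '[{"translation":[0,0,-0.08],"dr":[0,0,0]},{"translation":[0,0,-0.15],"dr":[0,0,0]},{"translation":[0,0,-0.2],"dr":[0,0,0]},{"translation":[0,0,-0.22],"dr":[0,0,0]},{"translation":[0,0,-0.231],"dr":[0,0,0]},{"translation":[0,0,-0.233],"dr":[0,0,0]},{"translation":[0,0,-0.233],"dr":[0,0,0]},{"translation":[0,0,-0.233],"dr":[0,0,0]},{"translation":[0,0,-0.233],"dr":[0,0,0]}]'
python3 -m jog '[{"translation":[0,0,0],"dr":[0,0,0]},{"translation":[0,0,0],"dr":[0,0,0]},{"translation":[0,0,0],"dr":[0,0,0]},{"translation":[0,0,0],"dr":[0,0,0]}]' -0.5
python3 -m jog '[{"translation":[0,0,0.05],"dr":[0,0,0]},{"translation":[0,0,0.15],"dr":[0,0,0]},{"translation":[0,0,0.3],"dr":[0,0,0]},{"translation":[0,0,0.4],"dr":[0,0,0]},{"translation":[0,0,0.4],"dr":[0,0,0]}]'
python3 -m jog '[{"translation":[0.1,-0.076,0],"dr":[0,0,0]},{"translation":[0.24,-0.18,0],"dr":[0,0,0]},{"translation":[0.38,-0.29,0],"dr":[0,0,0]},{"translation":[0.5,-0.38,0],"dr":[0,0,0]},{"translation":[0.558,-0.422,0],"dr":[0,0,0.024]},{"translation":[0.558,-0.422,-0.05],"dr":[0,0,0.024]},{"translation":[0.558,-0.422,-0.1],"dr":[0,0,0.024]},{"translation":[0.558,-0.422,-0.1],"dr":[0,0,0.024]},{"translation":[0.558,-0.422,-0.1],"dr":[0,0,0.024]}]' 1
python3 - <<'E'
from h import *
d=grab('wrist','w4');t=grab('top','t4');print(read_state()['position'])
cv2.imwrite('pics/v4.png',np.hstack([cv2.resize(d['img'],(480,300)),cv2.resize(t['img'][150:270,130:258],(320,300))])[:,:,::-1])
P=pts(d);z=P[...,2];m=(z>44)&(z<60)&(np.hypot(P[...,0]-645,P[...,1]-226)<35);q=P[m];print(m.sum(),cv2.minEnclosingCircle(q[:,:2].astype(np.float32)),np.median(q,0))
E
```

```text
time_s: 14.3
position: [478.7, 352.6, 9.6]
tcp_rot: [3.141, -0.001, 1.589]
contact_force: [-0.1, -0.3, -1.0]
gripper_width: 15.3
gripper_force: 30.0
time_s: 14.7
position: [478.3, 352.3, 9.0]
tcp_rot: [3.142, -0.0, 1.589]
contact_force: [-0.4, 0.6, 0.6]
gripper_width: 23.4
gripper_force: 0.0
time_s: 15.2
position: [481.7, 354.5, 136.7]
tcp_rot: [3.132, -0.006, 1.589]
contact_force: [0.5, -0.1, 1.1]
gripper_width: 23.2
gripper_force: 0.0
time_s: 16.1
position: [643.7, 226.6, 97.5]
tcp_rot: [-3.139, 0.0, 1.666]
contact_force: [1.0, 1.1, 0.4]
gripper_width: 90.3
gripper_force: 0.0
[645.07985828 226.79779368  99.40977586]
2348 ((648.8955688476562, 229.62364196777344), 20.108863830566406) [648.53714707 231.05202023  52.86903356]
```

View pics/v4.png

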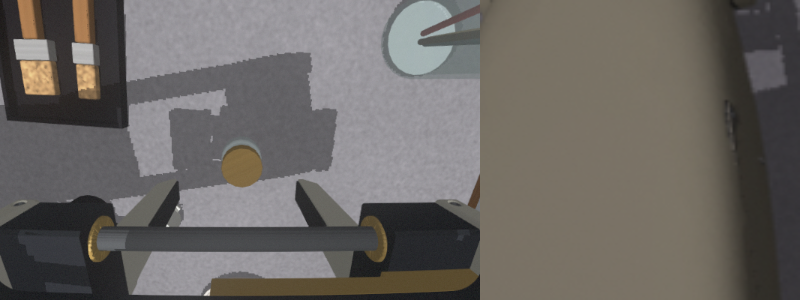

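Both brushes are in the tray and the short jar is centred at (241,165) between the fingers. Descend and grip.

```bash
python3 -m jog '[{"translation":[0.003,0.005,-0.08],"dr":[0,0,0]},{"translation":[0.003,0.005,-0.16],"dr":[0,0,0]},{"translation":[0.003,0.005,-0.22],"dr":[0,0,0]},{"translation":[0.003,0.005,-0.26],"dr":[0,0,0]},{"translation":[0.003,0.005,-0.28],"dr":[0,0,0]},{"translation":[0.003,0.005,-0.28],"dr":[0,0,0]},{"translation":[0.003,0.005,-0.28],"dr":[0,0,0]}]'
python3 -m jog '[{"translation":[0,0,0],"dr":[0,0,0]},{"translation":[0,0,0],"dr":[0,0,0]},{"translation":[0,0,0],"dr":[0,0,0]},{"translation":[0,0,0],"dr":[0,0,0]},{"translation":[0,0,0],"dr":[0,0,0]},{"translation":[0,0,0],"dr":[0,0,0]},{"translation":[0,0,0],"dr":[0,0,0]},{"translation":[0,0,0],"dr":[0,0,0]}]' -0.3
```

```text
time_s: 16.9
position: [647.2, 227.4, 16.0]
tcp_rot: [3.14, -0.0, 1.665]
contact_force: [-0.0, -0.2, -0.4]
gripper_width: 92.8
gripper_force: 0.0
time_s: 17.7
position: [646.6, 227.2, 14.9]
tcp_rot: [3.141, -0.0, 1.665]
contact_force: [1.0, -0.2, -0.9]
gripper_width: 42.5
gripper_force: 30.0
```

```bash
python3 -m jog '[{"translation":[0,0,0.1],"dr":[0,0,0]},{"translation":[0,0,0.22],"dr":[0,0,0]},{"translation":[0,0,0.34],"dr":[0,0,0]},{"translation":[0,0,0.42],"dr":[0,0,0]},{"translation":[0,0,0.45],"dr":[0,0,0]},{"translation":[0,0,0.45],"dr":[0,0,0]}]'
python3 -m jog '[{"translation":[-0.027,-0.08,0],"dr":[0,0,0]},{"translation":[-0.064,-0.19,0],"dr":[0,0,0]},{"translation":[-0.107,-0.32,0],"dr":[0,0,0]},{"translation":[-0.15,-0.45,0],"dr":[0,0,0]},{"translation":[-0.194,-0.58,0],"dr":[0,0,0]},{"translation":[-0.237,-0.71,0],"dr":[0,0,0]},{"translation":[-0.277,-0.83,0],"dr":[0,0,0]},{"translation":[-0.297,-0.887,0],"dr":[0,0,0]}]'
python3 -m jog '[{"translation":[-0.04,-0.12,0],"dr":[0,0,0]},{"translation":[-0.084,-0.25,0],"dr":[0,0,0]},{"translation":[-0.127,-0.38,0],"dr":[0,0,0]},{"translation":[-0.17,-0.51,0],"dr":[0,0,0]},{"translation":[-0.214,-0.64,0],"dr":[0,0,0]},{"translation":[-0.25,-0.75,-0.02],"dr":[0,0,0]},{"translation":[-0.28,-0.84,-0.08],"dr":[0,0,0]},{"translation":[-0.297,-0.887,-0.15],"dr":[0,0,0]},{"translation":[-0.297,-0.887,-0.2],"dr":[0,0,0]},{"translation":[-0.297,-0.887,-0.2],"dr":[0,0,0]},{"translation":[-0.297,-0.887,-0.2],"dr":[0,0,0]},{"translation":[-0.297,-0.887,-0.2],"dr":[0,0,0]}]'
python3 - <<'E'
from h import *
s=read_state();print(s['position'],s['tcp_rot'],s['gripper_width'])
d=grab('wrist','w5')
E
```

```text
time_s: 18.3
position: [647.3, 227.5, 151.3]
tcp_rot: [3.139, -0.0, 1.665]
contact_force: [0.3, -1.0, -1.4]
gripper_width: 42.1
gripper_force: 30.0
time_s: 19.1
position: [554.8, -41.5, 147.0]
tcp_rot: [-3.137, -0.0, 1.663]
contact_force: [0.2, 0.1, -2.3]
gripper_width: 42.4
gripper_force: 30.0
time_s: 20.3
position: [469.2, -304.4, 90.7]
tcp_rot: [3.141, 0.001, 1.666]
contact_force: [-0.9, -0.4, -1.0]
gripper_width: 42.7
gripper_force: 30.0
[ 469.16770973 -304.43089152   90.67175742] [3.14079049e+00 5.03507790e-04 1.66585308e+00] 42.65578026681439
```

View pics/w5.png

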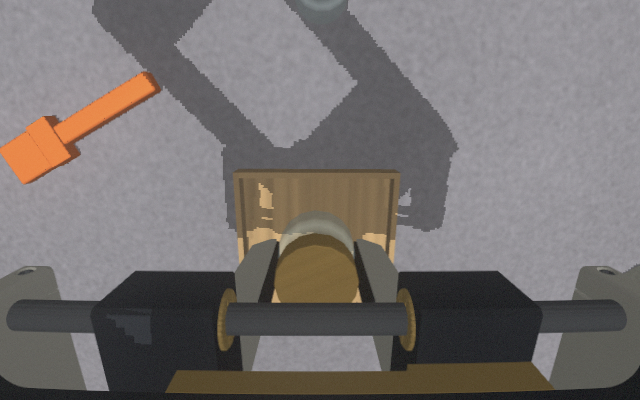

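The short jar is held upright over the jar tray, centred across it. Lowering and releasing it.

```bash
python3 -m jog '[{"translation":[0,0,-0.08],"dr":[0,0,0]},{"translation":[0,0,-0.15],"dr":[0,0,0]},{"translation":[0,0,-0.2],"dr":[0,0,0]},{"translation":[0,0,-0.22],"dr":[0,0,0]},{"translation":[0,0,-0.23],"dr":[0,0,0]},{"translation":[0,0,-0.233],"dr":[0,0,0]},{"translation":[0,0,-0.233],"dr":[0,0,0]},{"translation":[0,0,-0.233],"dr":[0,0,0]},{"translation":[0,0,-0.233],"dr":[0,0,0]}]'
python3 -m jog '[{"translation":[0,0,0],"dr":[0,0,0]},{"translation":[0,0,0],"dr":[0,0,0]},{"translation":[0,0,0],"dr":[0,0,0]},{"translation":[0,0,0],"dr":[0,0,0]},{"translation":[0,0,0],"dr":[0,0,0]}]' 0.18
python3 -m jog '[{"translation":[0,0,0.03],"dr":[0,0,0]},{"translation":[0,0,0.1],"dr":[0,0,0]},{"translation":[0,0,0.22],"dr":[0,0,0]},{"translation":[0,0,0.35],"dr":[0,0,0]},{"translation":[0,0,0.43],"dr":[0,0,0]},{"translation":[0,0,0.43],"dr":[0,0,0]},{"translation":[0,0,0.43],"dr":[0,0,0]}]'
python3 - <<'E'
from h import *
s=read_state();print(s['position'])
E
```

```text
time_s: 21.25
position: [468.7, -305.3, 20.7]
tcp_rot: [3.141, 0.001, 1.665]
contact_force: [-0.1, -0.4, -1.0]
gripper_width: 42.9
gripper_force: 30.0
time_s: 21.75
position: [468.4, -305.1, 20.1]
tcp_rot: [3.141, 0.0, 1.665]
contact_force: [-0.2, -0.3, -0.0]
gripper_width: 54.6
gripper_force: 0.0
time_s: 22.45
position: [468.7, -305.3, 150.0]
tcp_rot: [3.14, 0.001, 1.665]
contact_force: [-0.9, 0.1, -0.1]
gripper_width: 54.9
gripper_force: 0.0
[ 468.74561916 -305.33549926  150.03745531]
```

```bash
python3 -m jog '[{"translation":[-0.007,0.1,0],"dr":[0,0,0]},{"translation":[-0.016,0.22,0],"dr":[0,0,0]},{"translation":[-0.025,0.35,0],"dr":[0,0,0]},{"translation":[-0.035,0.47,0],"dr":[0,0,0]},{"translation":[-0.04,0.532,-0.05],"dr":[0,0,0]},{"translation":[-0.04,0.532,-0.13],"dr":[0,0,0]},{"translation":[-0.04,0.532,-0.13],"dr":[0,0,0]},{"translation":[-0.04,0.532,-0.13],"dr":[0,0,0]},{"translation":[-0.04,0.532,-0.13],"dr":[0,0,0]}]' 1
python3 - <<'E'
from h import *
d=grab('wrist','w6');t=grab('side','s6');print(read_state()['position'])
cv2.imwrite('pics/v6.png',np.hstack([cv2.resize(d['img'],(480,300)),cv2.resize(t['img'][270:390,290:418],(320,300))])[:,:,::-1])
P=pts(d);z=P[...,2];m=(z>58)&(z<74)&(np.hypot(P[...,0]-456,P[...,1]+145)<30);q=P[m];print(m.sum(),cv2.minEnclosingCircle(q[:,:2].astype(np.float32)),np.median(q,0))
E
```

```text
time_s: 23.35
position: [456.5, -145.9, 110.6]
tcp_rot: [3.141, 0.0, 1.664]
contact_force: [-0.3, -0.7, 0.4]
gripper_width: 93.0
gripper_force: 0.0
[ 456.9246112  -146.12169856  111.01078152]
1834 ((458.35028076171875, -143.91058349609375), 17.512836456298828) [ 458.19257888 -142.42132083   66.84480543]
```

View pics/v6.png

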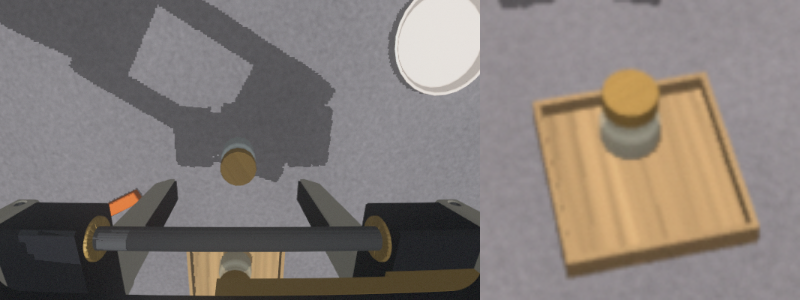

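The short jar stands upright in the far half of the tray. The tall jar is centred at (238,165) in the left panel, between the fingers. Gripping it.

```bash
python3 -m jog '[{"translation":[0,0,-0.08],"dr":[0,0,0]},{"translation":[0,0,-0.17],"dr":[0,0,0]},{"translation":[0,0,-0.24],"dr":[0,0,0]},{"translation":[0,0,-0.28],"dr":[0,0,0]},{"translation":[0,0,-0.3],"dr":[0,0,0]},{"translation":[0,0,-0.3],"dr":[0,0,0]},{"translation":[0,0,-0.3],"dr":[0,0,0]}]'
python3 -m jog '[{"translation":[0,0,0],"dr":[0,0,0]},{"translation":[0,0,0],"dr":[0,0,0]},{"translation":[0,0,0],"dr":[0,0,0]},{"translation":[0,0,0],"dr":[0,0,0]},{"translation":[0,0,0],"dr":[0,0,0]},{"translation":[0,0,0],"dr":[0,0,0]},{"translation":[0,0,0],"dr":[0,0,0]},{"translation":[0,0,0],"dr":[0,0,0]},{"translation":[0,0,0],"dr":[0,0,0]}]' -0.4
python3 -m jog '[{"translation":[0,0,0.1],"dr":[0,0,0]},{"translation":[0,0,0.22],"dr":[0,0,0]},{"translation":[0,0,0.34],"dr":[0,0,0]},{"translation":[0,0,0.42],"dr":[0,0,0]},{"translation":[0,0,0.42],"dr":[0,0,0]},{"translation":[0,0,0.42],"dr":[0,0,0]}]'
```

```text
time_s: 24.15
position: [457.2, -145.9, 21.1]
tcp_rot: [3.14, 0.001, 1.665]
contact_force: [0.9, -0.1, 0.1]
gripper_width: 92.8
gripper_force: 0.0
time_s: 25.05
position: [456.5, -145.4, 20.1]
tcp_rot: [3.141, 0.0, 1.665]
contact_force: [0.8, 1.2, -0.4]
gripper_width: 37.0
gripper_force: 30.0
time_s: 25.65
position: [456.3, -145.4, 145.6]
tcp_rot: [3.141, 0.0, 1.665]
contact_force: [0.2, -1.1, -1.6]
gripper_width: 37.0
gripper_force: 30.0
```

```bash
python3 -m jog '[{"translation":[0.008,-0.1,0],"dr":[0,0,0]},{"translation":[0.018,-0.22,0],"dr":[0,0,0]},{"translation":[0.028,-0.35,0],"dr":[0,0,0]},{"translation":[0.039,-0.48,0],"dr":[0,0,0]},{"translation":[0.049,-0.61,0],"dr":[0,0,0]},{"translation":[0.056,-0.7,0],"dr":[0,0,0]},{"translation":[0.059,-0.732,0],"dr":[0,0,0]},{"translation":[0.059,-0.732,0],"dr":[0,0,0]},{"translation":[0.059,-0.732,0],"dr":[0,0,0]},{"translation":[0.059,-0.732,-0.05],"dr":[0,0,0]},{"translation":[0.059,-0.732,-0.13],"dr":[0,0,0]},{"translation":[0.059,-0.732,-0.2],"dr":[0,0,0]}]'
python3 -m jog '[{"translation":[0,0,-0.08],"dr":[0,0,0]},{"translation":[0,0,-0.13],"dr":[0,0,0]},{"translation":[0,0,-0.17],"dr":[0,0,0]},{"translation":[0,0,-0.19],"dr":[0,0,0]},{"translation":[0,0,-0.198],"dr":[0,0,0]},{"translation":[0,0,-0.202],"dr":[0,0,0]},{"translation":[0,0,-0.202],"dr":[0,0,0]},{"translation":[0,0,-0.202],"dr":[0,0,0]},{"translation":[0,0,-0.202],"dr":[0,0,0]}]'
python3 -m jog '[{"translation":[0,0,0],"dr":[0,0,0]},{"translation":[0,0,0],"dr":[0,0,0]},{"translation":[0,0,0],"dr":[0,0,0]},{"translation":[0,0,0],"dr":[0,0,0]},{"translation":[0,0,0],"dr":[0,0,0]}]' 0.07
python3 -m jog '[{"translation":[0,0,0.03],"dr":[0,0,0]},{"translation":[0,0,0.1],"dr":[0,0,0]},{"translation":[0,0,0.22],"dr":[0,0,0]},{"translation":[0,0,0.35],"dr":[0,0,0]},{"translation":[0,0,0.43],"dr":[0,0,0]},{"translation":[0,0,0.43],"dr":[0,0,0]},{"translation":[0,0,0.43],"dr":[0,0,0]}]'
```

```text
time_s: 26.85
position: [474.0, -363.4, 84.3]
tcp_rot: [-3.141, -0.0, 1.666]
contact_force: [0.2, 0.4, -1.6]
gripper_width: 37.0
gripper_force: 30.0
time_s: 27.75
position: [474.4, -365.4, 26.1]
tcp_rot: [3.141, 0.001, 1.665]
contact_force: [0.9, -0.1, -1.8]
gripper_width: 37.0
gripper_force: 30.0
time_s: 28.25
position: [474.1, -365.0, 25.5]
tcp_rot: [3.142, 0.0, 1.665]
contact_force: [0.4, -0.4, 0.4]
gripper_width: 49.3
gripper_force: 0.0
time_s: 28.95
position: [474.4, -365.4, 155.5]
tcp_rot: [3.14, 0.001, 1.665]
contact_force: [-0.0, 0.8, -0.3]
gripper_width: 49.8
gripper_force: 0.0
```

```bash
python3 -m jog '[{"translation":[0,0.1,0],"dr":[0,0,0]},{"translation":[-0.01,0.24,0],"dr":[0,0,0]},{"translation":[-0.01,0.4,0],"dr":[0,0,0]},{"translation":[-0.02,0.55,0],"dr":[0,0,0]},{"translation":[-0.02,0.7,0],"dr":[0,0,0]},{"translation":[-0.02,0.82,0],"dr":[0,0,0]}]' 1
python3 -m jog '[{"translation":[0,0.15,0],"dr":[0,0,0]},{"translation":[-0.01,0.3,0],"dr":[0,0,0]},{"translation":[-0.01,0.45,0],"dr":[0,0,0]},{"translation":[-0.016,0.6,0],"dr":[0,0,0]},{"translation":[-0.016,0.72,0],"dr":[0,0,0]},{"translation":[-0.016,0.8,0],"dr":[0,0,0]},{"translation":[-0.016,0.813,-0.05],"dr":[0,0,0]},{"translation":[-0.016,0.813,-0.1],"dr":[0,0,0]},{"translation":[-0.016,0.813,-0.1],"dr":[0,0,0]},{"translation":[-0.016,0.813,-0.1],"dr":[0,0,0]},{"translation":[-0.016,0.813,-0.1],"dr":[0,0,0]}]'
python3 - <<'E'
from h import *
d=grab('wrist','w7');t=grab('side','s7');print(read_state()['position'])
cv2.imwrite('pics/v7.png',np.hstack([cv2.resize(d['img'],(480,300)),cv2.resize(t['img'][270:390,290:418],(320,300))])[:,:,::-1])
P=pts(d);z=P[...,2];m=(z>75)&(z<86)&(np.hypot(P[...,0]-463,P[...,1]-125)<40);q=P[m];print(m.sum(),cv2.minEnclosingCircle(q[:,:2].astype(np.float32)),np.median(q,0))
E
```

```text
time_s: 29.55
position: [466.4, -116.4, 152.5]
tcp_rot: [-3.139, -0.002, 1.665]
contact_force: [1.8, -1.0, 0.4]
gripper_width: 91.3
gripper_force: 0.0
time_s: 30.65
position: [463.4, 123.9, 124.5]
tcp_rot: [-3.141, 0.0, 1.663]
contact_force: [-0.2, -0.1, -0.2]
gripper_width: 92.6
gripper_force: 0.0
[463.82627012 124.23114262 125.04382567]
1231 ((465.62518310546875, 128.47508239746094), 25.872934341430664) [465.85610758 126.8647536   80.51476638]
```

View pics/v7.png

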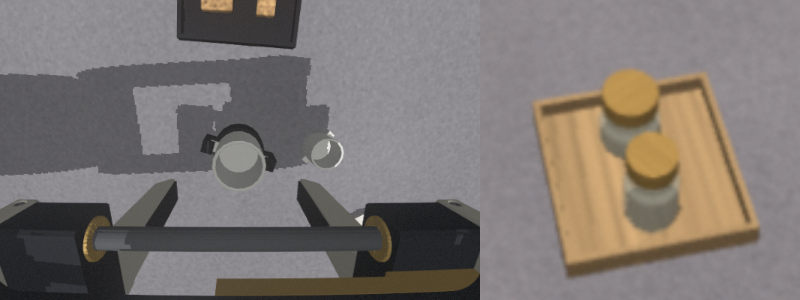

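Both jars stand upright in the tray, at (630,110) and (652,180) in the right panel. The stack is centred at (239,160) between the fingers. One quick cross-check of the rim centre, since the stack is loose.

```bash
python3 - <<'E'
from h import *
for t in ['top0','side0','w7']:
    P=pts(load(t));z=P[...,2];r=np.hypot(P[...,0]-463,P[...,1]-125)
    m=(z>76)&(z<85)&(r<40);q=P[m][:,:2].astype(np.float32)
    print(t,cv2.minEnclosingCircle(q),cv2.minAreaRect(q)[:2],q.mean(0))
    # pure image: rim outline ellipse, cast on z=80
    d=load(t);g=d['img'].max(2);mm=((g>90)&(r<45)&(z>45)&(z<90)).astype(np.uint8)
    c=max(cv2.findContours(mm,0,2)[0],key=cv2.contourArea)[:,0]
    W=onplane(d,c,80)[:,:2].astype(np.float32); print('  img',cv2.minEnclosingCircle(W))
    # short/tall jar check bias
    for nm,cc,h in [('short',(646,227),52),('tall',(456,-145),66)]:
        rr=np.hypot(P[...,0]-cc[0],P[...,1]-cc[1]);k=(abs(z-h)<4)&(rr<28)
        if k.sum()>30 and t!='w7': print('  ',nm,cv2.minEnclosingCircle(P[k][:,:2].astype(np.float32)))
E
```

```text
top0 ((463.587890625, 127.21632385253906), 25.17793846130371) ((463.0893859863281, 126.87310791015625), (48.96324920654297, 47.21330642700195)) [463.7122  127.03468]
  img ((462.5928039550781, 126.11080932617188), 25.93752098083496)
   short ((646.6724243164062, 227.47781372070312), 20.427419662475586)
   tall ((456.82025146484375, -143.9138946533203), 17.1248779296875)
side0 ((461.4943542480469, 127.43881225585938), 28.462873458862305) ((462.38525390625, 126.85520935058594), (50.37918472290039, 51.237911224365234)) [462.74777  126.310555]
  img ((461.4439697265625, 105.08908081054688), 47.61343765258789)
   short ((646.71728515625, 228.13218688964844), 22.152015686035156)
   tall ((454.9400634765625, -144.57449340820312), 18.35120964050293)
w7 ((465.62518310546875, 128.47508239746094), 25.872934341430664) ((465.5099182128906, 128.48699951171875), (50.92504119873047, 51.188148498535156)) [465.70566 128.52048]
  img ((465.2153015136719, 131.49612426757812), 29.285171508789062)
```

```bash
python3 -m jog '[{"translation":[0,0.005,-0.06],"dr":[0,0,0]},{"translation":[0,0.005,-0.13],"dr":[0,0,0]},{"translation":[0,0.005,-0.19],"dr":[0,0,0]},{"translation":[0,0.005,-0.23],"dr":[0,0,0]},{"translation":[0,0.005,-0.245],"dr":[0,0,0]},{"translation":[0,0.005,-0.245],"dr":[0,0,0]},{"translation":[0,0.005,-0.245],"dr":[0,0,0]},{"translation":[0,0.005,-0.245],"dr":[0,0,0]},{"translation":[0,0.005,-0.245],"dr":[0,0,0]}]'
python3 -m jog '[{"translation":[0,0,0],"dr":[0,0,0]},{"translation":[0,0,0],"dr":[0,0,0]},{"translation":[0,0,0],"dr":[0,0,0]},{"translation":[0,0,0],"dr":[0,0,0]},{"translation":[0,0,0],"dr":[0,0,0]},{"translation":[0,0,0],"dr":[0,0,0]},{"translation":[0,0,0],"dr":[0,0,0]},{"translation":[0,0,0],"dr":[0,0,0]}]' -0.1
python3 -m jog '[{"translation":[0,0,0.003],"dr":[0,0,0]},{"translation":[0,0,0.007],"dr":[0,0,0]},{"translation":[0,0,0.007],"dr":[0,0,0]},{"translation":[0,0,0.007],"dr":[0,0,0]},{"translation":[0,0,0.007],"dr":[0,0,0]},{"translation":[0,0,0.007],"dr":[0,0,0]}]'
```

```text
time_s: 31.65
position: [463.9, 126.5, 51.8]
tcp_rot: [3.14, -0.0, 1.665]
contact_force: [-0.3, -0.2, -0.6]
gripper_width: 93.1
gripper_force: 0.0
time_s: 32.45
position: [463.6, 126.4, 51.1]
tcp_rot: [3.141, -0.0, 1.665]
contact_force: [1.7, -0.1, 0.6]
gripper_width: 52.1
gripper_force: 30.0
time_s: 33.05
position: [463.2, 126.4, 53.1]
tcp_rot: [-3.141, 0.0, 1.665]
contact_force: [1.1, 0.2, -0.5]
gripper_width: 52.2
gripper_force: 30.0
```

Raised 2 mm, and only the pot's own weight is felt. Turning about 0.8 rad.

```bash
python3 -m jog '[{"translation":[0,0,0],"dr":[0,0,0.015]},{"translation":[0,0,0],"dr":[0,0,0.04]},{"translation":[0,0,0],"dr":[0,0,0.065]},{"translation":[0,0,0],"dr":[0,0,0.09]},{"translation":[0,0,0],"dr":[0,0,0.115]},{"translation":[0,0,0],"dr":[0,0,0.14]},{"translation":[0,0,0],"dr":[0,0,0.165]},{"translation":[0,0,0],"dr":[0,0,0.19]},{"translation":[0,0,0],"dr":[0,0,0.215]},{"translation":[0,0,0],"dr":[0,0,0.24]},{"translation":[0,0,0],"dr":[0,0,0.26]},{"translation":[0,0,0],"dr":[0,0,0.26]}]'
python3 -m jog '[{"translation":[0,0,0],"dr":[0,0,0]},{"translation":[0,0,0],"dr":[0,0,0]},{"translation":[0,0,0],"dr":[0,0,0]}]'
python3 - <<'E'
from h import *
print(read_state()['moment'])
s=grab('side','s8');t=grab('wrist','w8')
cv2.imwrite('pics/v8.png',np.hstack([cv2.resize(t['img'],(480,300)),cv2.resize(s['img'][110:210,270:377],(320,300),interpolation=2)])[:,:,::-1])
E
```

```text
time_s: 34.25
position: [463.5, 126.6, 53.2]
tcp_rot: [3.141, 0.0, 2.482]
contact_force: [3.1, 0.7, -0.5]
gripper_width: 52.4
gripper_force: 30.0
time_s: 34.55
position: [463.5, 126.5, 53.2]
tcp_rot: [3.141, 0.0, 2.481]
contact_force: [2.5, 1.9, 0.8]
gripper_width: 51.9
gripper_force: 30.0
[ 0.37264227 -0.56474525 -0.05340812]
```

View pics/v8.png

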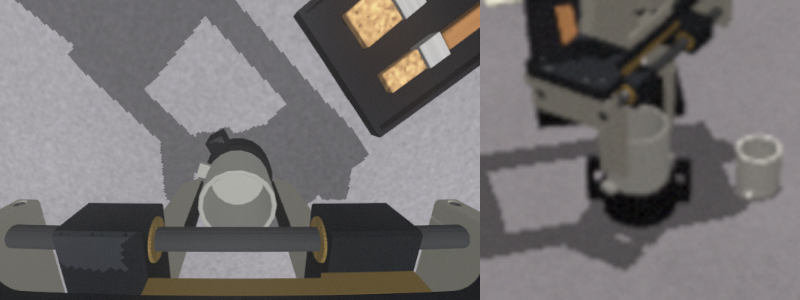

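The white ear at (203,170) in the left panel is clear of the black hook at (215,140), and the lower pot kept its orientation. Lifting slowly.

```bash
python3 -m jog '[{"translation":[0,0,0.01],"dr":[0,0,0]},{"translation":[0,0,0.025],"dr":[0,0,0]},{"translation":[0,0,0.045],"dr":[0,0,0]},{"translation":[0,0,0.065],"dr":[0,0,0]},{"translation":[0,0,0.085],"dr":[0,0,0]},{"translation":[0,0,0.085],"dr":[0,0,0]},{"translation":[0,0,0.085],"dr":[0,0,0]},{"translation":[0,0,0.085],"dr":[0,0,0]}]'
python3 - <<'E'
from h import *
print(read_state()['moment'])
s=grab('side','s9')
cv2.imwrite('pics/v9.png',cv2.resize(s['img'][90:220,260:400],(560,520),interpolation=2)[:,:,::-1])
E
```

```text
time_s: 35.45
position: [463.0, 126.3, 78.3]
tcp_rot: [-3.141, -0.0, 2.481]
contact_force: [-0.2, 0.8, -0.4]
gripper_width: 52.0
gripper_force: 30.0
[-0.07095018  0.0340133   0.03442143]
```

View pics/v9.png

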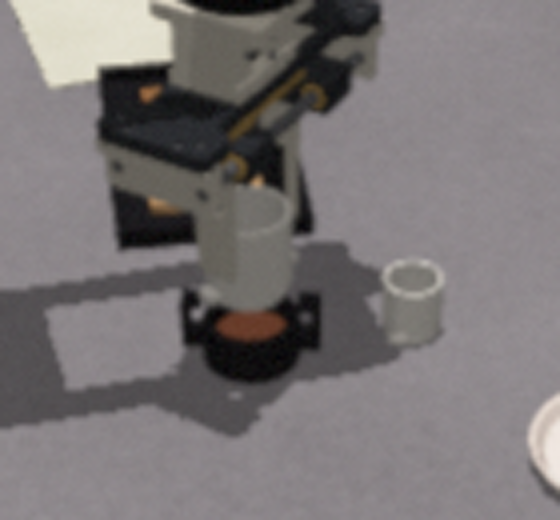

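The upper pot is free and the lower pot still stands with its hooks in place. Carrying the upper pot to the dish at (666,2).

```bash
python3 -m jog '[{"translation":[0,0,0.08],"dr":[0,0,0]},{"translation":[0,0,0.16],"dr":[0,0,0]},{"translation":[0,0,0.2],"dr":[0,0,0]},{"translation":[0.07,-0.043,0.2],"dr":[0,0,0]},{"translation":[0.18,-0.11,0.2],"dr":[0,0,0]},{"translation":[0.3,-0.184,0.2],"dr":[0,0,0]},{"translation":[0.42,-0.258,0.2],"dr":[0,0,0]},{"translation":[0.54,-0.331,0.2],"dr":[0,0,0]},{"translation":[0.63,-0.387,0.2],"dr":[0,0,0]},{"translation":[0.676,-0.415,0.2],"dr":[0,0,0]},{"translation":[0.676,-0.415,0.2],"dr":[0,0,0]},{"translation":[0.676,-0.415,0.2],"dr":[0,0,0]}]'
python3 -m jog '[{"translation":[0,0,-0.05],"dr":[0,0,0]},{"translation":[0,0,-0.12],"dr":[0,0,0]},{"translation":[0,0,-0.19],"dr":[0,0,0]},{"translation":[0,0,-0.24],"dr":[0,0,0]},{"translation":[0,0,-0.27],"dr":[0,0,0]},{"translation":[0,0,-0.28],"dr":[0,0,0]},{"translation":[0,0,-0.28],"dr":[0,0,0]},{"translation":[0,0,-0.28],"dr":[0,0,0]}]'
python3 - <<'E'
from h import *
s=grab('side','s10');P=pts(s);z=P[...,2]
print(read_state()['position'])
for t in ['top0','side0']:
    Q=pts(load(t));r=np.hypot(Q[...,0]-666,Q[...,1]-2);print(t,np.nanmedian(Q[...,2][r<35]))
E
```

```text
time_s: 36.7
position: [665.3, 2.0, 137.5]
tcp_rot: [-3.141, -0.002, 2.481]
contact_force: [0.1, 1.0, -1.7]
gripper_width: 52.3
gripper_force: 30.0
time_s: 37.5
position: [666.8, 1.9, 55.7]
tcp_rot: [3.141, 0.001, 2.481]
contact_force: [0.3, 0.3, -0.8]
gripper_width: 52.1
gripper_force: 30.0
[666.96641506   1.85263445  55.86136331]
top0 4.701536410786105
side0 4.749074802243172
```

```bash
python3 -m jog '[{"translation":[0,0,-0.02],"dr":[0,0,0]},{"translation":[0,0,-0.04],"dr":[0,0,0]},{"translation":[0,0,-0.055],"dr":[0,0,0]},{"translation":[0,0,-0.062],"dr":[0,0,0]},{"translation":[0,0,-0.066],"dr":[0,0,0]},{"translation":[0,0,-0.066],"dr":[0,0,0]},{"translation":[0,0,-0.066],"dr":[0,0,0]},{"translation":[0,0,-0.066],"dr":[0,0,0]},{"translation":[0,0,-0.066],"dr":[0,0,0]},{"translation":[0,0,-0.066],"dr":[0,0,0]}]'
python3 -m jog '[{"translation":[0,0,0],"dr":[0,0,0]},{"translation":[0,0,0],"dr":[0,0,0]},{"translation":[0,0,0],"dr":[0,0,0]},{"translation":[0,0,0],"dr":[0,0,0]},{"translation":[0,0,0],"dr":[0,0,0]}]' 0.5
python3 -m jog '[{"translation":[0,0,0.03],"dr":[0,0,0]},{"translation":[0,0,0.1],"dr":[0,0,0]},{"translation":[0,0,0.22],"dr":[0,0,0]},{"translation":[0,0,0.35],"dr":[0,0,0]},{"translation":[0,0,0.5],"dr":[0,0,0]},{"translation":[-0.2,-0.3,0.5],"dr":[0,0,0]},{"translation":[-0.4,-0.6,0.5],"dr":[0,0,0]},{"translation":[-0.4,-0.6,0.5],"dr":[0,0,0]},{"translation":[-0.4,-0.6,0.5],"dr":[0,0,0]},{"translation":[-0.4,-0.6,0.5],"dr":[0,0,0]}]'
python3 - <<'E'
from h import *
grab('side','s11');grab('top','t11')
E
python3 -c "
from m import *
for t in ['side11','top11']:
    pass
comps('s11');comps('t11')" | grep -v '^$' | cut -c1-170
```

```text
time_s: 38.55
position: [666.2, 1.9, 34.9]
tcp_rot: [3.141, 0.0, 2.481]
contact_force: [0.1, -0.5, -1.0]
gripper_width: 52.0
gripper_force: 30.0
time_s: 39.05
position: [666.1, 1.9, 34.8]
tcp_rot: [3.142, 0.0, 2.481]
contact_force: [-0.5, 0.2, -0.3]
gripper_width: 69.5
gripper_force: 0.0
time_s: 40.05
position: [543.9, -181.6, 185.7]
tcp_rot: [-3.14, 0.001, 2.478]
contact_force: [0.6, 0.3, 0.4]
gripper_width: 69.7
gripper_force: 0.0
s11 plane [-0.0008  0.0004  0.0037] sd 1.51
[444.  76.] 118 rect [826. 382.] [50. 59.] 20 h97 [109.3 119.4] topc [829.  389.5] [53. 51.] [118. 112. 112.]
[441. 100.] 1117 rect [807. 348.] [44. 81.] 62 h97 [ 67.5 116.8] topc [809.7 340.6] [66. 52.] [126. 131. 130.]
[310. 127.] 1408 rect [446. 366.] [130. 248.] 1 h97 [12.4 18.1] topc [432.8 331.2] [132. 214.] [86. 72. 61.]
[322. 172.] 611 rect [460. 125.] [61. 73.] 40 h97 [21.8 44. ] topc [488.4 124.7] [82. 28.] [61. 45. 41.]
[418. 198.] 1333 rect [664.  -3.] [106. 115.] 75 h97 [15.8 63. ] topc [665.  -4.] [51. 50.] [184. 177. 171.]
[504. 228.] 1503 rect [ 826. -104.] [ 55. 174.] 3 h97 [14.8 21.2] topc [832
[... 587 characters left out ...]
118.3] topc [832.6 376.6] [38. 48.] [67. 63. 64.]
[197.  80.] 791 rect [802. 360.] [47. 85.] 33 h97 [ 77. 118.] topc [793.2 347.8] [60. 63.] [83. 89. 91.]
[360.  88.] 1002 rect [ 822. -103.] [ 55. 174.] 0 h97 [15.3 21.9] topc [832.6 -96.3] [ 41. 150.] [112.  89.  58.]
[323. 137.] 1001 rect [667.   2.] [112. 115.] 51 h97 [13.7 63.1] topc [665.6   2.4] [51. 50.] [139. 136. 133.]
[271. 170.] 187 rect [562. 136.] [36. 33.] 9 h97 [18.9 42.6] topc [562.9 134.7] [37. 33.] [123. 122. 120.]
[189. 209.] 2152 rect [450. 352.] [136. 214.] 1 h97 [13.4 18.4] topc [439.7 342.4] [134. 212.] [60. 48. 38.]
[272. 207.] 488 rect [462. 126.] [76. 56.] 24 h97 [21.1 44.4] topc [489.9 127.3] [83. 23.] [70. 42. 31.]
```

View pics/s11.png

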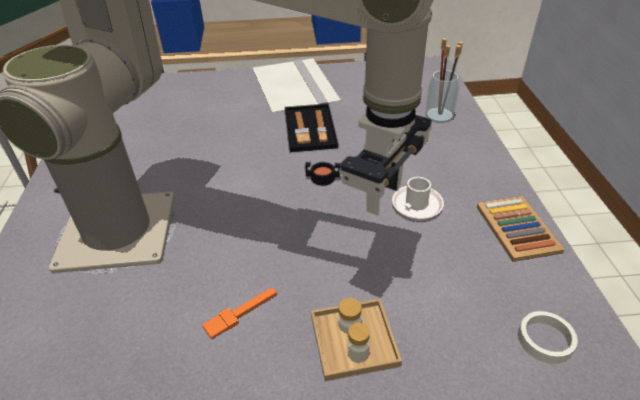

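Everything is in place in the side view:
- The pot stands in the dish at (418,193), with its top at 63 mm as expected.
- Both jars are in the square tray at (350,315) and (358,340).
- Both brushes are flat in the oblong tray at (312,127).
- The lower pot stands at (322,173), where it started.

The gripper touches nothing.

```bash
python3 -m jog '[{"translation":[0,0,0],"dr":[0,0,0]},{"translation":[0,0,0],"dr":[0,0,0]},{"translation":[0,0,0],"dr":[0,0,0]},{"translation":[0,0,0],"dr":[0,0,0]},{"translation":[0,0,0],"dr":[0,0,0]}]'
python3 -c "
from cell import bot
print(bot.hand_in())"
```

```text
time_s: 40.65
position: [546.4, -177.4, 184.6]
tcp_rot: [-3.142, -0.0, 2.483]
contact_force: [0.2, -0.7, -0.3]
gripper_width: 69.8
gripper_force: 0.0
the job is handed in; nothing more can be done
None
```

I handed the job in at about 41 s; the last camera check showed both brushes flat in the brush tray, both jars upright in the square tray, the upper pot standing in the middle of the dish, and the lower pot where it began.

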